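Close the scrap opening of the chopping board

ROBOT

A 6-joint arm with a two-finger parallel gripper is mounted at the origin on a cart in front of the work surface, level with it; the furniture and walls round the work are solid. World frame = base frame: x ahead of the robot, y to its left, z up, the work surface at z = 0. Lengths are in m, angles in rad, forces in N, time in s.
With the tool pointing down it reaches from about 0.375 to 0.975 m from the base axis. Payload 3.8 kg.
Tool frame: the origin (TCP) lies midway between the tips of the shut fingers; the grasp point (between the pads) lies 19 mm behind it; z points along the fingers, y is the line along which they close (so a half turn about z gives the same grasp; the last joint's range is limited). The gripper opens to 85 mm and grips with 20 to 120 N. Pads are 22 mm wide; open, the fingers measure 114 mm over their backs; the gripper's body (76 mm by 85 mm) begins 54 mm behind the grasp point. The pads swing forward as they close: fully open they stand 13 mm farther back than shut.
Start: joints at [-1.329, 0.264, 1.604, -0, 1.274, -0.037], TCP at [0.186, -0.649, 0.208] pointing down, gripper open.
Joint ranges: [-2.63, 2.63], [-0.94, 2.18], [0.31, 2.57], [-1.31, 4.45], [0, 2.66], [-2.55, 2.55]. Speed limits (rad/s): [2.57, 2.57, 3.14, 3.14, 3.14, 3.14].

INTERFACE

Orientations are given as a rotation vector (axis times angle).
In Python, from workcell import read_state, vision, ticket gives the robot as it stands. The module is installed in compiled form; this text tells all that it offers.
- The arm moves only by the tool jog_arm, never from a script. Its arguments are lists of equal length, an entry for each row: "turn": the turn, a rotation vector about the tool's x, y, z in rad, a list of three; "delta_pos": the shift along the tool's x, y, z in m, a list of three; "gripper": the finger opening in m, from 0 to 0.0854. In form: {"turn": [[rx, ry, rz], ...], "delta_pos": [[dx, dy, dz], ...], "gripper": [gripper, ...]}. A call has 1 to 20 rows; each row shifts and turns the commanded pose from where the row before left it, along the tool's axes as they then stand; what a row does not reach is not made up. A row lasts 1/12 s, in which the tool goes at most 41.7 mm and 7.16 degrees, less where a joint would pass 70% of its speed; a pose out of reach is approached as far as the arm can. A call with a gripper value outside its range is refused whole. The fingers move at their own pace and stop on an object; "grip_force" is the grip in N (left out, the last holds). Time passes only in rows, so rows that do not move let the fingers close. It gives the time, the measured TCP pose, the force, the opening and the grip force at its end, in the units of the state.
- read_state(): the state, without advancing time (a new reading comes with each control period).
- vision.read_camera(name): name is "scene" or "side" or "wrist"; returns the picture (480x640x3 uint8, red, green, blue); there is no depth.
- vision.calibration(name): a dict with "vfov" (degrees; the focal length in pixels is half the picture's height over the tangent of half this angle, whatever the lens; pixels are square), "cx", "cy" (the principal point, pixels), "R" (3x3) and "t" (3): a world point X has camera coordinates R X + t; the wrist camera has in their place "mount" (4x4, takes a point from camera to tool coordinates, whose origin is the TCP and whose axes are the flange's). Camera axes: x right, y down, z forward; pixel columns grow to the right and rows downward; lengths in m; the calibration is good to about 2 mm. A picture is of the moment at which its call begins: read the wrist's pose just before it. calibration takes no time and is no camera call.
- ticket.finish_job(): hands the job in; it is judged then, once.
The state is a dict: "time": time; "q": joint angles; "joint_vel": joint speeds; "joint_torque": joint torques, N m; "tool_pos": TCP position; "tcp_rot": TCP orientation; "wrist_force": force on the tool from outside, world axes, zero at the start; "torque": the same for the moment, N m; "width": opening from 0.0 (shut) to 1.0 (fully open); "grip_force": force on a finger pad.
Only numpy, scipy, OpenCV 4.12 (cv2) and the standard library are available. Lean on these libraries where they do the work, as an engineer would, in place of code of your own. Each camera call takes 0.05 s, during which the arm holds its last target. There are 200 camera calls.

TASK

The chopping is done: close the round scrap opening in the middle of the chopping board with its steel lid (the bright metal one with the black knob). Slide the lid along the board, without lifting it off the wood, until it drops into the opening and lies level in it, then let go. Leave the dark wooden lid at the other end of the board where it is.

Things in the scene. Friction and masses are not known exactly. Their poses are not given: they have to be found in the camera images.
- steel_lid_knob (a point): Middle of the knob head of the steel lid, on its axis. Lid: flat disc of bright steel, 76 mm diameter, 10 mm thick, 0.16 kg; upright black knob at the centre (head 26 mm diameter, 24 mm high, on a 16 mm neck). Point: 34 mm above the disc's underside, 24 above its top face, 12 below the knob's top. z up. Starts lying flat on the chopping board, left or right of the opening.
- scrap_opening (a point): Centre of the ledge in the round pocket in the middle of the chopping board. Pocket: 96 mm diameter, 9 mm deep, so the lid has 10 mm play all round; inside the ledge a 50 mm chute over a dark pan. Board: fixed, light wood, dark ends, 150 x 320 mm, flat top 9 mm above this point and 30 mm above the worktop. z up, y along the board, x across.
- wooden_lid_knob (a point): Middle of the knob head of the other lid, to be left alone: a loose dark wooden jar lid, disc 82 mm diameter, 10 mm thick, knob of the same form. z up. Lies on the board's other end, left or right. Behind the board: a full dish rack on the right (front at x about 0.57), and a wall cabinet (x over 0.58, z over 0.5) into which a high or outstretched wrist would run.
Mind the look-alikes: they are no part of the job. Leave any blue look-alike of the part that bears steel_lid_knob alone.

How it is judged:
By the outcome, as a careful person would: the job done as asked, in the order asked, and still so for the second after the job is handed in, with the robot touching nothing.
It also fails if it takes over 32 s, if anything falls off the work surface, if the arm or the gripper's body presses on something with over 40 N, if the wrist force passes 120 N, or if a joint passes its speed limit or range.

## Working session

There is one attempt and no reset: what is moved stays moved. The work goes in short steps, Python scripts to look and compute and a tool call to move; the robot and the scene stay as the last step left them, time stands still between calls to the robot, and variables do not carry over. Pictures are saved under pics/ and viewed, at most 10 in all, crops included, and the job is handed in when it is done.

Besides the shell and the picture viewer there is one more tool, called after "Call:" as name(argument=value, ...) on one line, values as JSON. jog_arm: Moves the arm, as the interface text tells. Its arguments: {"type":"object","properties":{"turn":{"type":"array","items":{"type":"array","items":{"type":"number"}}},"delta_pos":{"type":"array","items":{"type":"array","items":{"type":"number"}}},"gripper":{"type":"array","items":{"type":"number"}},"grip_force":{"type":"number"}},"required":["turn","delta_pos","gripper"]}

```bash
mkdir -p pics
cat > h.py <<'E'
import numpy as np, cv2
from workcell import read_state, vision, ticket
from scipy.spatial.transform import Rotation as Ro
def cam(n):
    c=vision.calibration(n); f=240/np.tan(np.radians(c['vfov'])/2)
    if 'R' in c: R=np.array(c['R']);t=np.array(c['t']); Rw=R.T; o=-R.T@t
    else:
        s=read_state(); M=np.array(c['mount']); T=np.eye(4); T[:3,:3]=Ro.from_rotvec(s['tcp_rot']).as_matrix(); T[:3,3]=s['tool_pos']
        W=T@M; Rw=W[:3,:3]; o=W[:3,3]
    return f,c['cx'],c['cy'],Rw,o
def ray(n,u,v):
    f,cx,cy,Rw,o=cam(n); return o,Rw@np.array([(u-cx)/f,(v-cy)/f,1])
def onz(n,u,v,z):
    o,d=ray(n,u,v); return o+d*(z-o[2])/d[2]
def proj(n,X):
    f,cx,cy,Rw,o=cam(n); p=Rw.T@(np.array(X)-o); return p[:2]/p[2]*f+[cx,cy]
def snap(n,fn,crop=None,k=1):
    im=vision.read_camera(n)[:,:,::-1]
    if crop: a,b,c,d=crop; im=im[b:d,a:c]
    cv2.imwrite('pics/'+fn,cv2.resize(im,None,fx=k,fy=k,interpolation=cv2.INTER_CUBIC))
E
python3 - <<'E'
from h import *
snap('scene','s1.png'); snap('side','d1.png')
for n in('scene','side'):
    print(n,vision.calibration(n))
s=read_state(); print(s)
E
```

```text
scene {'vfov': 53.21757505400751, 'cx': 319.21668993150973, 'cy': 235.73924899911572, 'R': array([[-0.57224294, -0.82005578,  0.00682212],
       [-0.60962607,  0.41980931, -0.67239587],
       [ 0.54853813, -0.38893273, -0.74016029]]), 't': array([0.39573823, 0.23624886, 0.72863346])}
side {'vfov': 57.12532693179371, 'cx': 318.88288647461343, 'cy': 237.61011132242922, 'R': array([[ 0.98360814, -0.17958475,  0.01625873],
       [-0.10350387, -0.63612772, -0.76461002],
       [ 0.14765493,  0.75039379, -0.64428812]]), 't': array([-0.38962677,  0.2248058 ,  0.69016988])}
{'time': 0.1, 'q': array([-1.32890110e+00,  2.64673534e-01,  1.60524290e+00,  7.46560081e-06,
        1.27369653e+00, -3.69139994e-02]), 'joint_vel': array([ 0.00132521, -0.00227398, -0.0010985 , -0.00102331, -0.00014401,
       -0.0012244 ]), 'joint_torque': array([ 6.48070800e-04, -5.16705573e+01, -3.68588877e+01, -3.66617166e-05,
        6.19679864e-03, -8.18860798e-06]), 'tool_pos': array([ 0.1855895 , -0.64824888,  0.2065865 ]), 'tcp_rot': array([-3.10912529e+00, -4.36252616e-01,  3.13332646e-04]), 'wrist_force': array([-0.26827082, -0.08061593,  0.00460094]), 'torque': array([-0.00536537,  0.06320714, -0.04043753]), 'grip_force': 0.0, 'width': 1.0000200411678382}
```

View pics/s1.png

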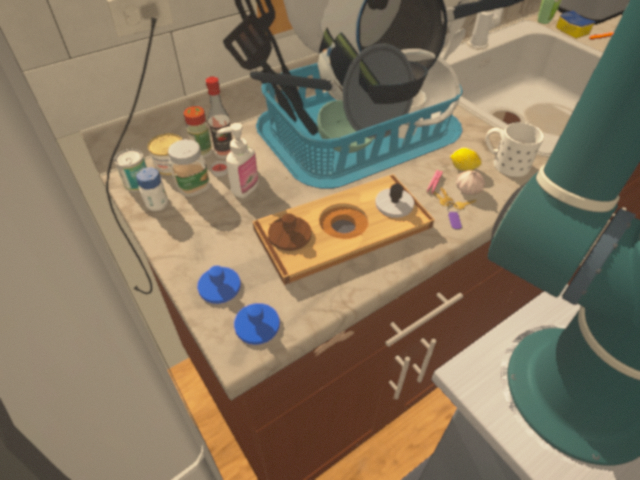

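View pics/d1.png

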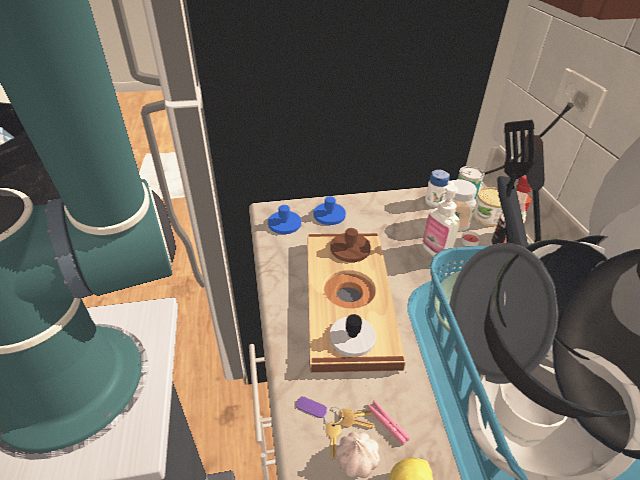

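The scene view shows the steel lid at about (396,203) with its knob at (397,192), and the opening's rim at (344,221). In the side view the steel knob is at (353,326), the opening at (349,291) and the wooden lid at (350,246).

Run:
```python
from h import *
print('lid top side',onz('side',352,337,.04),'scene',onz('scene',395,204,.04))
print('knob side',onz('side',353.5,326,.064),'scene',onz('scene',397,193,.064))
print('open side',onz('side',349.5,290.5,.03),'scene',onz('scene',343.5,221,.03))
print('wood',onz('side',350,248,.04),onz('scene',290,233,.04))
for p in [(309,236),(377,234),(404,364),(310,364)]: print('corner',onz('side',*p,.03))
R=Ro.from_rotvec(read_state()['tcp_rot']).as_matrix(); print(R); print(vision.calibration('wrist'))
```

```text
lid top side [ 0.44628346 -0.02062201  0.04      ] scene [ 0.44116319 -0.00698105  0.04      ]
knob side [ 0.44787515 -0.01760555  0.064     ] scene [ 0.44505612 -0.01156062  0.064     ]
open side [0.46881829 0.08890803 0.03      ] scene [0.46891383 0.09841559 0.03      ]
wood [0.49383161 0.192306   0.04      ] [0.49297343 0.20506814 0.04      ]
corner [0.42097372 0.25414481 0.03      ]
corner [0.56395876 0.23757884 0.03      ]
corner [ 0.5167723  -0.07731215  0.03      ]
corner [ 0.37197795 -0.05250643  0.03      ]
[[ 9.61384457e-01  2.75208464e-01 -4.77019838e-04]
 [ 2.75208865e-01 -9.61382456e-01  1.96319691e-03]
 [ 8.16899036e-05 -2.01866709e-03 -9.99997959e-01]]
{'vfov': 66.77412104801961, 'cx': 325.3891784404922, 'cy': 243.33535778267608, 'mount': array([[-1.64894272e-03, -9.64521178e-01, -2.64000338e-01,
         6.68177107e-02],
       [ 9.99998229e-01, -1.83003908e-03,  4.40043559e-04,
         2.59155230e-05],
       [-9.07562268e-04, -2.63999145e-01,  9.64522487e-01,
        -1.66958085e-01],
       [ 0.00000000e+00,  0.00000000e+00,  0.00000000e+00,
         1.00000000e+00]])}
```

Call:
jog_arm(turn=[[0,0,0.11],[0,0,0.11],[0,0,0.11],[0,0,0.11],[0,0,0],[0,0,0],[0,0,0],[0,0,0],[0,0,0],[0,0,0],[0,0,0],[0,0,0],[0,0,0],[0,0,0],[0,0,0],[0,0,0],[0,0,0],[0,0,0],[0,0,0],[0,0,0]], delta_pos=[[0,0,0],[0,0,0],[0,0,0],[0,0,0],[0.009,-0.039,0],[0.009,-0.039,0],[0.009,-0.039,0],[0.009,-0.039,0],[0.009,-0.039,0],[0.009,-0.039,0],[0.009,-0.039,0],[0.009,-0.039,0],[0.009,-0.039,0],[0.009,-0.039,0],[0.009,-0.039,0],[0.009,-0.039,0],[0.009,-0.039,0],[0.009,-0.039,0],[0.009,-0.039,0],[0.009,-0.039,0]], gripper=[0.06,0.06,0.06,0.06,0.06,0.06,0.06,0.06,0.06,0.06,0.06,0.06,0.06,0.06,0.06,0.06,0.06,0.06,0.06,0.06])

```text
time: 1.77
tool_pos: [0.428, -0.0541, 0.2076]
tcp_rot: [3.131, -0.253, 0.0]
wrist_force: [1.1, -0.7, 0.5]
width: 0.704
grip_force: 0.0
```

Call:
jog_arm(turn=[[0,0,0],[0,0,0],[0,0,0]], delta_pos=[[0.005,-0.02,0.025],[0.005,-0.02,0.025],[0,0,0]], gripper=[0.06,0.06,0.06])

```text
time: 2.02
tool_pos: [0.4414, -0.0149, 0.1529]
tcp_rot: [-3.13, 0.247, 0.013]
wrist_force: [-1.0, -0.1, -1.4]
width: 0.7
grip_force: 0.0
```

Run:
```python
from h import *
snap('wrist','w1.png')
s=read_state(); print(s); print(Ro.from_rotvec(s['tcp_rot']).as_matrix())
```

```text
{'time': 2.0667, 'q': array([-9.38766306e-02, -1.41461389e-01,  2.13353110e+00,  9.03009722e-06,
        1.15642890e+00,  1.63449493e+00]), 'joint_vel': array([-0.04559471, -0.03227946, -0.04663045, -0.01818979,  0.02417417,
       -0.01826712]), 'joint_torque': array([  1.00182686, -26.44650936, -35.01793742,   0.21553433,
        -0.29281237,   0.1760325 ]), 'tool_pos': array([ 0.44176461, -0.01658043,  0.15468478]), 'tcp_rot': array([-3.13171577,  0.24725801,  0.01084602]), 'wrist_force': array([-0.93652571, -0.71465745, -0.24137796]), 'torque': array([0.02168538, 0.01136634, 0.00431597]), 'grip_force': 0.0, 'width': 0.7039203083339818}
[[ 9.87586423e-01 -1.56926080e-01 -6.87472278e-03]
 [-1.56925304e-01 -9.87610257e-01  6.55580827e-04]
 [-6.89242446e-03  4.31375238e-04 -9.99976154e-01]]
```

View pics/w1.png

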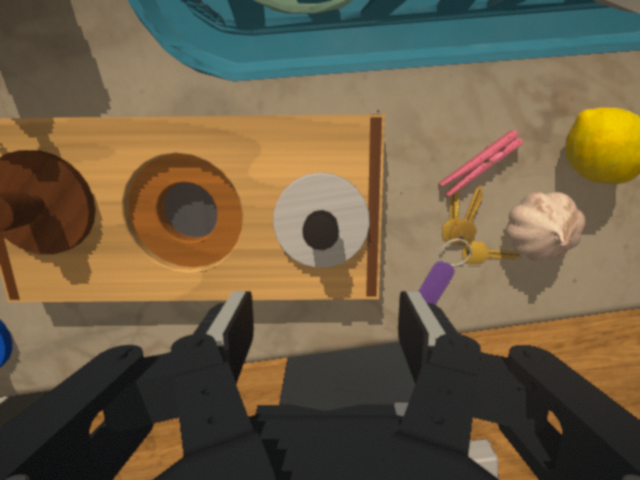

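The wrist view shows the steel disc centred at (322,220), its knob at (321,230), and the pocket rim centred at (183,212). The board edges are almost parallel to the image rows, and the wooden lid is at the far left.

Run:
```python
from h import *
s=read_state(); p=s['tool_pos']; 
k=onz('wrist',321,230,.076); d=onz('wrist',322,220,.04); o=onz('wrist',183,212,.03); w=onz('wrist',45,202,.04)
e1=onz('wrist',5,117,.03);e2=onz('wrist',376,115,.03)
R=Ro.from_rotvec(s['tcp_rot']).as_matrix()
print(p,'knob',k,'disc',d,'open',o,'wood',w,'edge dir',e2-e1)
for n,x in(('disc',d),('open',o),('knob',k)): print(n,R.T@(x-p))
```

```text
[ 0.44176461 -0.01658043  0.15468478] knob [ 0.45084366 -0.01509357  0.076     ] disc [ 0.45018589 -0.01539212  0.04      ] open [0.47251449 0.09521554 0.03      ] wood [0.49841615 0.19472817 0.04      ] edge dir [-0.04305556 -0.27722669  0.        ]
disc [ 0.00892072 -0.00254457  0.11462493]
open [ 0.01368393 -0.11529008  0.12454371]
knob [ 0.00927535 -0.00292711  0.07862147]
```

Call:
jog_arm(turn=[[0,0,0],[0,0,0],[0,0,0],[0,0,0],[0,0,0],[0,0,0]], delta_pos=[[0.0085,-0.0015,0.02],[0,0,0.03],[0,0,0.03],[0,0,0.018],[0,0,0.01],[0,0,0]], gripper=[0.06,0.06,0.06,0.06,0.06,0.06])

```text
time: 2.57
tool_pos: [0.4511, -0.0189, 0.0482]
tcp_rot: [3.131, -0.255, -0.006]
wrist_force: [0.8, 0.2, -0.4]
width: 0.702
grip_force: 0.0
```

Call:
jog_arm(turn=[[0,0,0],[0,0,0]], delta_pos=[[0,0,0],[0,0,0]], gripper=[0.045,0.045])

```text
time: 2.73
tool_pos: [0.4546, -0.0188, 0.0516]
tcp_rot: [3.131, -0.254, 0.005]
wrist_force: [-0.2, 0.1, -0.4]
width: 0.529
grip_force: 0.0
```

Run:
```python
from h import *
snap('wrist','w2.png'); snap('side','d2.png',(270,200,430,400),3)
s=read_state(); print(s['tool_pos'],s['tcp_rot'],s['wrist_force'],s['width'])
p=s['tool_pos'];R=Ro.from_rotvec(s['tcp_rot']).as_matrix()
print(R.T@(np.array([.4505,-.0152,.045])-p), proj('wrist',[.4505,-.0152,.076]))
```

```text
[ 0.45474204 -0.01853375  0.05168354] [ 3.1312618  -0.25335722  0.00566888] [ 0.15931046 -0.33577558 -0.2853882 ] 0.5256006405407377
[-0.00474689 -0.00260706  0.00666699] [319.1956741  316.30906779]
```

View pics/w2.png

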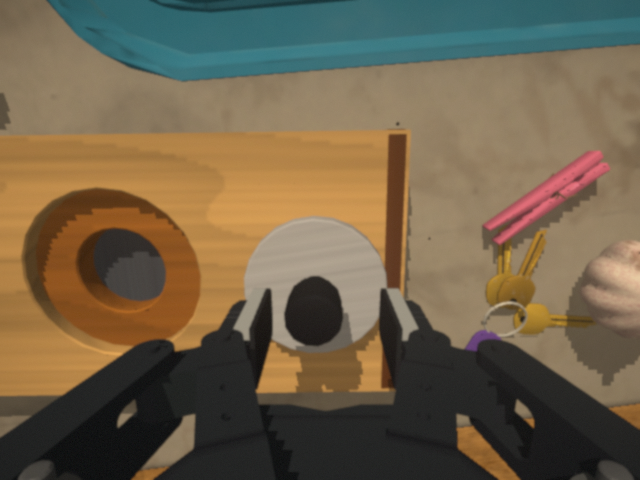

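View pics/d2.png

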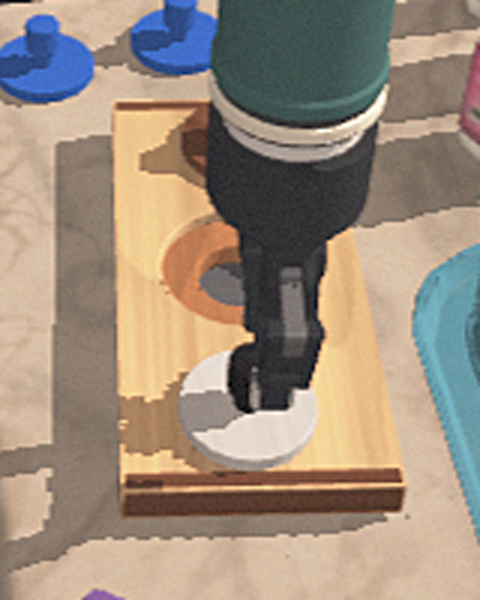

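The wrist view puts the knob's head at about (314,308), between the fingers and slightly left of the pads' midline at (326). The side view shows the fingers beside the knob with the disc undisturbed.

Call:
jog_arm(turn=[[0,0,0],[0,0,0],[0,0,0]], delta_pos=[[-0.003,-0.004,0.005],[0,0,0],[0,0,0]], gripper=[0.045,0.045,0.045])

```text
time: 3.08
tool_pos: [0.4503, -0.0134, 0.0448]
tcp_rot: [-3.131, 0.252, 0.0]
wrist_force: [1.3, 0.2, 1.1]
width: 0.53
grip_force: 0.0
```

Call:
jog_arm(turn=[[0,0,0],[0,0,0],[0,0,0],[0,0,0],[0,0,0]], delta_pos=[[0,0,0],[0,0,0],[0,0,0],[0,0,0],[0,0,0]], gripper=[0.03,0.02,0.015,0.015,0.015], grip_force=30)

```text
time: 3.5
tool_pos: [0.4507, -0.0136, 0.0451]
tcp_rot: [-3.131, 0.253, 0.0]
wrist_force: [-2.7, 1.6, 4.5]
width: 0.279
grip_force: 29.5
```

Call:
jog_arm(turn=[[0,0,0],[0,0,0],[0,0,0]], delta_pos=[[0,0,0.001],[0,-0.004,0.001],[0,-0.004,0]], gripper=[0.015,0.015,0.015], grip_force=30)

```text
time: 3.75
tool_pos: [0.4532, -0.0088, 0.0451]
tcp_rot: [3.126, -0.249, 0.003]
wrist_force: [-3.9, -9.7, 12.6]
width: 0.28
grip_force: 30.4
```

Call:
jog_arm(turn=[[0,0,0],[0,0,0],[0,0,0],[0,0,0],[0,0,0],[0,0,0]], delta_pos=[[0,-0.01,0],[0.001,-0.01,0],[0,-0.01,0],[0.001,-0.01,0],[0,-0.01,0],[0,0,0]], gripper=[0.015,0.015,0.015,0.015,0.015,0.015])

```text
time: 4.25
tool_pos: [0.465, 0.0426, 0.0451]
tcp_rot: [3.129, -0.25, 0.009]
wrist_force: [-0.8, -5.2, 10.7]
width: 0.283
grip_force: 30.1
```

Call:
jog_arm(turn=[[0,0,0],[0,0,0],[0,0,0],[0,0,0],[0,0,0],[0,0,0],[0,0,0]], delta_pos=[[-0.001,-0.01,0],[0,-0.01,0],[0,-0.01,0],[0,-0.01,0],[0,-0.008,0],[0,-0.005,0],[0,0,0]], gripper=[0.015,0.015,0.015,0.015,0.015,0.015,0.015])

```text
time: 4.83
tool_pos: [0.4692, 0.0964, 0.0423]
tcp_rot: [-3.131, 0.252, 0.001]
wrist_force: [-0.9, -0.3, -1.0]
width: 0.282
grip_force: 29.6
```

Run:
```python
from h import *
snap('wrist','w3.png')
s=read_state(); print(s['tool_pos'],s['tcp_rot'],s['wrist_force'],s['width'])
```

```text
[0.46887324 0.0959446  0.04211281] [ 3.13130144e+00 -2.51648713e-01 -1.78079409e-03] [ 0.95949094  0.3317314  -2.40969033] 0.2764052086534525
```

View pics/w3.png

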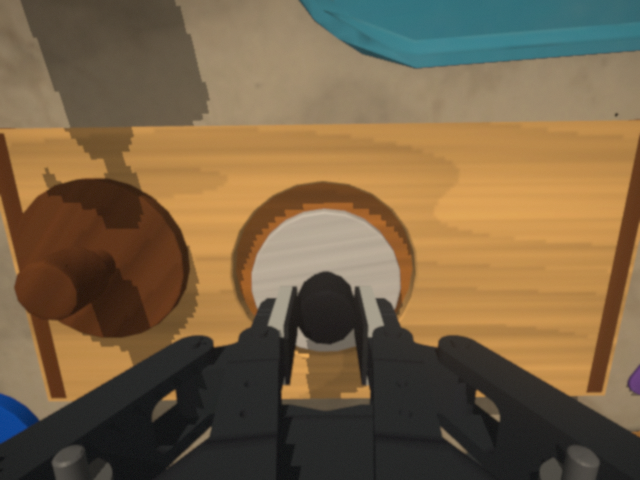

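The steel disc is now within the pocket: the disc spans columns 250–401 and the rim 233–414. It is centred along the board and perhaps 3 mm near the robot's side. It has dropped 3 mm and still hangs in the grip.

Call:
jog_arm(turn=[[0,0,0],[0,0,0],[0,0,0],[0,0,0],[0,0,0]], delta_pos=[[0.003,0,0.001],[0,0,0.002],[0,0,0.002],[0,0,0.002],[0,0,0]], gripper=[0.015,0.015,0.015,0.015,0.015])

```text
time: 5.3
tool_pos: [0.4722, 0.0948, 0.0361]
tcp_rot: [3.131, -0.253, -0.001]
wrist_force: [-1.4, -1.2, 3.4]
width: 0.281
grip_force: 30.1
```

Call:
jog_arm(turn=[[0,0,0],[0,0,0],[0,0,0],[0,0,0],[0,0,0]], delta_pos=[[0,0,0.0005],[0,0,0],[0,0,0],[0,0,0],[0,0,0]], gripper=[0.015,0.015,0.035,0.048,0.048])

```text
time: 5.72
tool_pos: [0.4725, 0.0951, 0.0352]
tcp_rot: [-3.131, 0.253, -0.0]
wrist_force: [0.4, -1.1, 0.6]
width: 0.561
grip_force: 0.0
```

Call:
jog_arm(turn=[[0,0,0],[0,0,0],[0,0,0],[0,0,0],[0,0,0],[0,0,0]], delta_pos=[[0,0,-0.01],[0,0,-0.025],[0,0,-0.03],[0,0,-0.03],[0,0,-0.02],[0,0,0]], gripper=[0.048,0.048,0.048,0.048,0.048,0.048])

```text
time: 6.22
tool_pos: [0.4765, 0.0959, 0.1566]
tcp_rot: [-3.129, 0.253, -0.016]
wrist_force: [1.4, 0.4, 0.2]
width: 0.564
grip_force: 0.0
```

Run:
```python
from h import *
snap('wrist','w4.png'); snap('side','d4.png',(290,220,420,380),3.7)
```

```text
(no output)
```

View pics/w4.png

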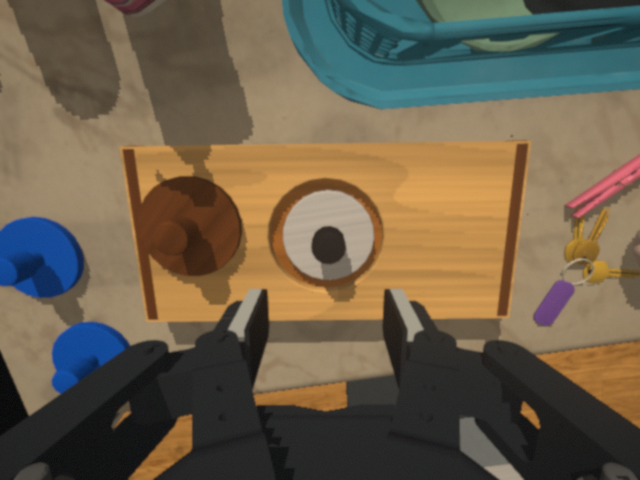

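View pics/d4.png

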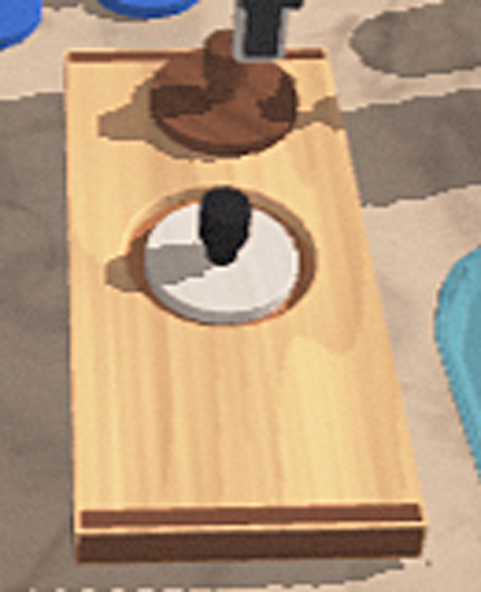

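The wrist view shows the disc (columns 283–374, rows 190–281) inside the rim (270–383, 180–288). The size ratio fits a lid level with the board top. The side view also shows it flat in the opening, the wooden lid unmoved and the gripper clear.

```bash
python3 -c "
from h import *
print(ticket.finish_job())"
```

```text
the job is handed in; nothing more can be done
None
```

The steel lid was slid along the board into the scrap opening, where it lies level and released; the wooden lid was left where it was, and the job was handed in at about 6.3 s of the 32 s (no verdict was returned).

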